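# Zero the open photometer, then hold the long cell in its light path

### The arm

A 7-joint arm with a two-finger parallel gripper is mounted at the origin on the work surface. World frame = base frame: x ahead of the robot, y to its left, z up, the work surface at z = 0. Lengths are in m, angles in rad, forces in N, time in s.
With the tool pointing down it reaches from about 0.425 to 0.8 m from the base axis. Payload 8.3 kg.
Tool frame: the origin (TCP) lies at the very end of the fingers, on their centre line; the grasp point (between the pads) lies 19 mm behind it; z points along the fingers, y is the line along which they close (so a half turn about z gives the same grasp; the last joint's range is limited). The gripper opens to 85 mm and grips with 20 to 120 N. Pads are 22 mm wide; open, the fingers measure 114 mm over their backs; the gripper's body (76 mm by 85 mm) begins 54 mm behind the grasp point. The pads swing forward as they close: fully open they stand 13 mm farther back than shut.
Start: joints at [-1.293, 0.383, 0.016, 1.37, -0.006, 1.388, -0.046], TCP at [0.209, 0.589, 0.231] pointing down, gripper open.
Joint ranges: [-2.95, 2.95], [-0.25, 2.06], [-1.52, 1.56], [0.18, 2.33], [-1.44, 4.58], [0.02, 2.06], [-3.01, 3.01]. Speed limits (rad/s): [2.39, 2.39, 3.01, 3.01, 3.14, 3.14, 3.14].

### API

Orientations are given as a unit quaternion [x, y, z, w].
In Python, from workcell import env, imaging, telemetry gives the robot as it stands (env), with the cameras (imaging) and the readings (telemetry).
- The arm moves only by the tool send_path, called after ">>>" in YAML: its name, and indented under it one key for each argument. Schema: {"type":"object","properties":{"moves":{"type":"array","items":{"type":"array","items":{"type":"array","items":{"type":"number"},"minItems":5,"maxItems":5},"minItems":1,"maxItems":8},"minItems":1,"maxItems":1},"squeeze":{"type":"number"},"only":{"type":"string"},"quiet":{"type":"boolean"},"lines":{"type":"string"}},"required":["moves"],"additionalProperties":false}. moves is a list that holds a single list of rows (three levels of brackets), with 1 to 8 rows, each of 5 numbers: dx, dy, dz in m, then a turn about the tool's z in rad, then the finger opening in m; each row is the pose to reach, as a shift and turn from the pose commanded when the call began, along the tool's axes at that moment; what a row does not reach only later rows make up. A row lasts 1/8 s, in which the tool goes at most 0.0625 m and 0.188 rad, less where a joint would pass 70% of its speed; a pose out of reach is approached as far as the arm can. The fingers move at their own pace and stop on an object; squeeze is the grip in N (left out, the last holds). Time passes only in rows, so rows that do not move let the fingers close. The tool returns the time, the measured TCP pose, the force, the opening and the grip force at its end. only (a regular expression) keeps the lines of the reply that match it, lines (a string "A,B") keeps lines A to B, and quiet returns only ok. Input that does not fit is refused with a message, and nothing moves.
- telemetry.get_state(): the state, without advancing time (a new reading comes with each control period).
- imaging.read_camera(name): name is "scene" or "side" or "wrist"; returns the picture (480x640x3 uint8, red, green, blue); there is no depth.
- imaging.camera_model(name): a dict with "fx", "fy", "cx", "cy" (pixels), "eye" and "rotation" of the camera in the world; the wrist camera has in their place "hand_eye" (4x4, takes a point from camera to tool coordinates, whose origin is the TCP and whose axes are the flange's). Camera axes: x right, y down, z forward; pixel columns grow to the right and rows downward; lengths in m; the calibration is good to about 2 mm. A picture is of the moment at which its call begins: read the wrist's pose just before it. camera_model takes no time and is no camera call.
- env.close_job(): hands the job in; it is judged then, once.
The state is a dict: "time": time; "qpos": joint angles; "joint_vel": joint speeds; "joint_torque": joint torques, N m; "tool_pos": TCP position; "orientation": TCP orientation; "wrist_force": force on the tool from outside, world axes, zero at the start; "torque": the same for the moment, N m; "grip_width": finger opening in m; "grip_force": force on a finger pad.
Only numpy, scipy, OpenCV 4.12 (cv2) and the standard library are available. Lean on these libraries where they do the work, as an engineer would, in place of code of your own. Each camera call takes 0.05 s, during which the arm holds its last target. There are 200 camera calls.

### The job

With the photometer's light path still empty, take its zero reading: squeeze the sprung trigger fully home against the fixed handgrip and let it spring back. Then lift the long cell out of the rack by its two frosted side faces, fingers never touching its clear end windows, and hold it upright and still in the middle of the light path, the beam passing squarely through the middle of both windows. Finish while holding it there, touching nothing but the fingers (do not put it down), with everything else on the bench left where it was.

Things in the scene. Friction and masses are not known exactly. Their poses are not given: they have to be found in the camera images.
- long_cell: Long glass cell, open-topped, 18 mm wide (x), 36 mm long (y), 50 mm tall, 35 to 70 g. Frosted (whitish) long side faces look to its +x and -x, 18 mm apart, 34 mm long; clear windows, 14 mm wide, full height, are the ends at +y and -y, 36 mm apart, 1 mm proud. Longest of three cells; starts upright in any bay of the rack, y along the rack's y. Origin: centre of underside.
- long_cell_mid (a point): The middle of the long cell, 25 mm above its underside, level with the middle of both windows; axes as the cell's. The cell's top rim is 25 mm above this point.
- short_cell_a: An ordinary short cell, a bystander: same make as the long cell but 18 x 18 mm and 50 mm tall, standing upright in one of the rack's three bays. Origin: centre of its underside.
- short_cell_b: An ordinary short cell, a bystander: same make as the long cell but 18 x 18 mm and 50 mm tall, standing upright in one of the rack's three bays. Origin: centre of its underside.
- rack: Fixed grey rack: base 60 (x) x 190 (y) x 6 mm; on it a trough along y, 20 mm wide inside, 6 mm rails up to 20 mm above the bench, divided into three bays 54 mm long, centres at y = -57, 0, +57 mm. Cells stand on the base and stick out 36 mm above the rails. Nothing stands beside the rails. Origin: centre of underside, on the bench.
- photometer: Fixed open photometer: dark base 80 (x) x 200 (y) x 18 mm, two housings 110 mm tall, 56 mm wide (x), 55 to 100 mm out along y: lamp at +y, detector at -y. Each has a 26 mm round snout pointing inward, face 40 mm from the middle: an 80 mm gap with no cell holder. The beam runs level along y, 85 mm above the bench. Origin: centre of underside.
- beam_mid (a point): The point of the beam midway between lamp and detector, 85 mm above the bench and 67 mm above the base plate; its y axis lies along the beam.
- handgrip: Fixed pistol handgrip: black upright grip 26 mm (x) by 30 mm (y) on a foot plate 110 (x) x 80 (y) x 15 mm; grip top 135 mm above the bench, back face at x = +25 mm, front face at x = -1 mm. The trigger stands in front of it, on the -x side. Origin: centre of the plate's underside.
- squeeze_point (a point): Point of the handgrip at x = +6.5 mm, 105 mm above the bench: midway between the grip's back face and the front of the fully squeezed trigger. Axes as the handgrip's; squeeze along x. A gripper pointing down here, closing along x, has one pad on the trigger and one on the grip's back.
- trigger (a joint): Sprung trigger angle, rad: 0 released, 0.18 fully squeezed. Aluminium lever 20 mm wide (y), 8 mm thick, hinged 37 mm above the bench at handgrip x = -20 mm, top at 120 mm; squeezing tips its top to +x. At 105 mm height grip and trigger together measure 49 mm released, about 37 mm squeezed; about 4 N starts it, 9 N holds it home; it springs back by itself.
- pump_bottle: Bystander: green pump bottle, 72 mm across, 183 mm tall. Origin: centre of its underside.
- jar: Bystander: capped jar, 60 mm across, 80 mm tall. Origin: centre of its underside.
- vial: Bystander: small amber vial, 26 mm across, 50 mm tall. Origin: centre of its underside.
- dish: Bystander: closed culture dish, 86 mm across, 14 mm tall. Origin: centre of its underside.
- tip_box: Bystander: white pipette-tip box, 75 mm (x) by 110 mm (y), 45 mm tall. Origin: centre of its underside.

How it is judged:
By the outcome, as a careful person would: the job done as asked, in the order asked, and still so for the second after the job is handed in, while the arm keeps its last pose, push and grip.
It also fails if it takes over 56 s, if anything falls off the work surface, if the arm or the gripper's body presses on something with over 40 N, if the wrist force passes 120 N, or if a joint passes its speed limit or range.

## Working session

There is one attempt and no reset: what is moved stays moved. The work goes in short steps, Python scripts to look and compute and a tool call to move; the robot and the scene stay as the last step left them, time stands still between calls to the robot, and variables do not carry over. Pictures are saved under pics/ and viewed, at most 10 in all, crops included, and the job is handed in when it is done.

```bash
ls; mkdir -p pics; python3 - <<'E'
from workcell import env, imaging, telemetry
import cv2,numpy as np
s=telemetry.get_state();print({k:np.round(v,3) for k,v in s.items()})
for n in ["scene","side"]:
    cv2.imwrite(f"pics/{n}0.png",imaging.read_camera(n)[:,:,::-1]);print(n,imaging.camera_model(n))
print(imaging.camera_model("wrist"))
E
```

```text
pics
workcell.py
{'time': np.float64(0.0), 'qpos': array([-1.293,  0.384,  0.016,  1.371, -0.006,  1.388, -0.047]), 'joint_vel': array([-0.001,  0.002,  0.   ,  0.001,  0.001, -0.001, -0.001]), 'joint_torque': array([ 0.0000e+00, -6.2761e+01,  8.4400e-01, -3.7183e+01,  1.7000e-02,
        1.4000e-02,  0.0000e+00]), 'tool_pos': array([0.209, 0.589, 0.23 ]), 'orientation': array([ 0.17 ,  0.986, -0.001, -0.   ]), 'wrist_force': array([ 0.436, -0.383, -0.585]), 'torque': array([-0.026, -0.017,  0.007]), 'grip_force': np.float64(0.0), 'grip_width': np.float64(0.085)}
scene {'fx': 514.863550869437, 'fy': 514.863550869437, 'cx': 330.10005297523037, 'cy': 235.97303835709246, 'eye': array([ 1.09145808, -0.83051085,  0.7703696 ]), 'rotation': array([ 0.84855846,  0.25717438, -0.12993807, -0.44376343])}
side {'fx': 598.0729530408832, 'fy': 598.0729530408832, 'cx': 314.61938479541266, 'cy': 235.19697266200535, 'eye': array([ 0.28396925, -1.0094515 ,  0.82976969]), 'rotation': array([ 0.87698256, -0.1192785 ,  0.05766907, -0.46189663])}
{'fx': 335.64273016439114, 'fy': 335.64273016439114, 'cx': 319.67804063861905, 'cy': 238.502410476597, 'hand_eye': array([[ 9.54069198e-04, -9.54746332e-01, -2.97419789e-01,
         7.58209911e-02],
       [ 9.99999369e-01,  1.08749858e-03, -2.83157633e-04,
        -1.02265027e-04],
       [ 5.93787310e-04, -2.97419331e-01,  9.54746767e-01,
        -1.42478114e-01],
       [ 0.00000000e+00,  0.00000000e+00,  0.00000000e+00,
         1.00000000e+00]])}
```

View pics/scene0.png

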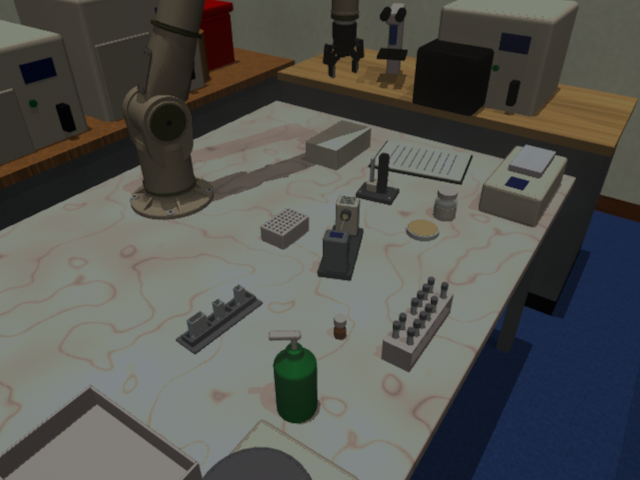

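View pics/side0.png

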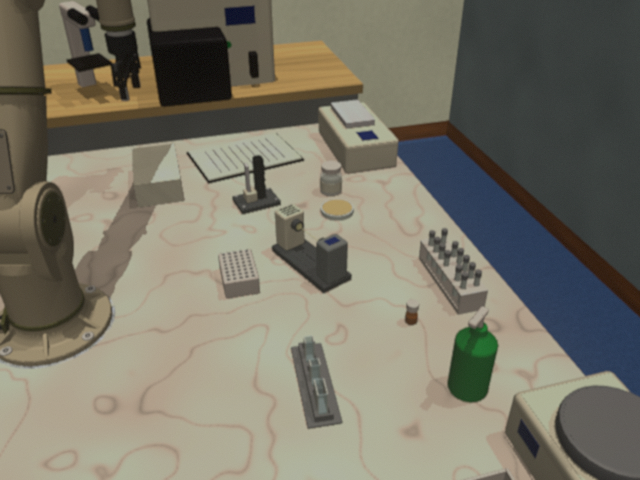

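The scene picture shows the handgrip near (378,190), photometer (341,250) and rack (220,320). The side picture shows them at (256,198), (312,262) and (316,384), with the bottle at (295,385)/(473,365). I'll triangulate these roughly first.

```bash
cat > h.py <<'E'
from workcell import env, imaging, telemetry
import cv2,numpy as np
from scipy.spatial.transform import Rotation as R
from scipy.optimize import least_squares
def cam(n,s=None):
    m=imaging.camera_model(n);K=np.array([[m['fx'],0,m['cx']],[0,m['fy'],m['cy']],[0,0,1]])
    if n=='wrist':
        s=s or telemetry.get_state();T=np.eye(4);T[:3,:3]=R.from_quat(s['orientation']).as_matrix();T[:3,3]=s['tool_pos'];T=T@m['hand_eye']
        return K,T[:3,:3],T[:3,3]
    return K,R.from_quat(m['rotation']).as_matrix(),np.array(m['eye'])
def proj(c,P):
    K,Rm,e=c;q=(np.atleast_2d(P)-e)@Rm@K.T;return q[:,:2]/q[:,2:]
def ray(c,p): 
    K,Rm,e=c;d=Rm@np.linalg.solve(K,[p[0],p[1],1]);return e,d/np.linalg.norm(d)
def plane(c,p,z): e,d=ray(c,p);return e+d*(z-e[2])/d[2]
def tri(obs):
    A=np.zeros((3,3));b=np.zeros(3)
    for c,p in obs:
        e,d=ray(c,p);M=np.eye(3)-np.outer(d,d);A+=M;b+=M@e
    X=np.linalg.solve(A,b);return X,[np.round(proj(c,X)[0]-p,1) for c,p in obs]
E
python3 - <<'E'
from h import *
a,b=cam('scene'),cam('side')
for n,p,q in [('grip top',(384,155),(258,158)),('plate',(378,193),(256,201)),('photo base',(341,255),(312,264)),('rack',(220,320),(316,384))]:
    print(n,tri([(a,p),(b,q)]))
I=[]
for n,l in (('scene',[(378,180),(340,235),(220,318)]),('side',[(256,185),(312,247),(316,382)])):
    im=imaging.read_camera(n)[:,:,::-1]
    I.append(np.hstack([cv2.resize(im[y-50:y+50,x-44:x+44],None,fx=3,fy=3,interpolation=cv2.INTER_CUBIC) for x,y in l]))
cv2.imwrite('pics/c.png',np.vstack(I))
E
```

```text
grip top (array([0.49739121, 0.34939203, 0.1309426 ]), [array([-0.1,  0.4]), array([-0.1, -0.5])])
plate (array([0.48466416, 0.35398228, 0.00219893]), [array([-0.1,  0.3]), array([-0.1, -0.4])])
photo base (array([0.55595738, 0.03961133, 0.00258796]), [array([ 0.2, -0.8]), array([0.2, 0.9])])
rack (array([ 0.47086467, -0.30142805,  0.0047229 ]), [array([-0.3,  0.7]), array([-0.3, -0.9])])
```

View pics/c.png

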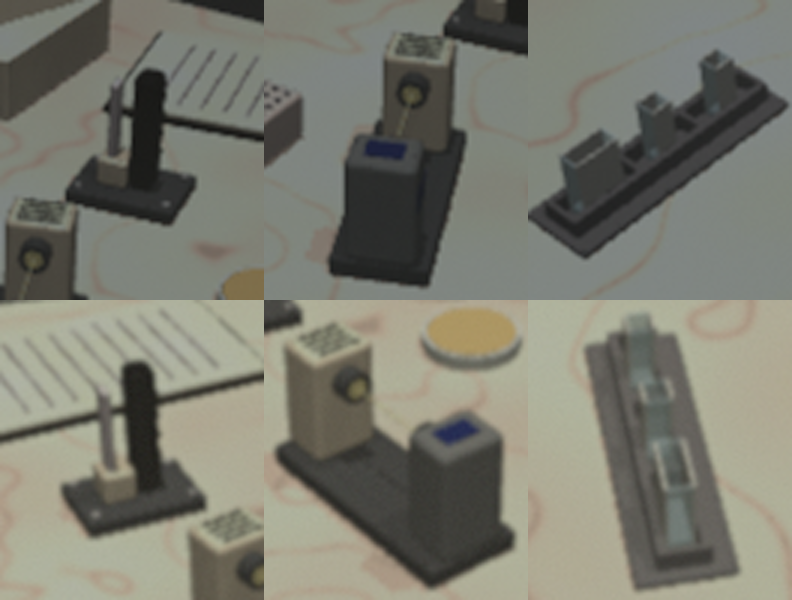

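The crops show the long cell in the rack bay nearest −y (scene crop (590,165), side crop (672,470)). The trigger is on the left of the grip. The lamp (beige) is the far housing and the detector (dark) the near one. I'll fit planar poses from the corners.

```bash
cat >> h.py <<'E'
def fit(pts,x0):  # pts: (cam, local xyz mm, pixel)
    def w(v,l): c,s=np.cos(v[2]),np.sin(v[2]);l=np.array(l)/1000.;return np.array([v[0]+c*l[0]-s*l[1],v[1]+s*l[0]+c*l[1],l[2]])
    f=lambda v:np.concatenate([proj(c,w(v,l))[0]-p for c,l,p in pts])
    r=least_squares(f,x0,loss='soft_l1');print(np.round(r.x,4),'res',np.round(f(r.x),1).reshape(-1,2).tolist());return r.x
E
cat > f1.py <<'E'
from h import *
a,b=cam('scene'),cam('side')
def S(o,x,y): return np.array(o)+np.array([x,y])/3-.33
G=[(a,(-55,-40,15),S((334,130),68,192)),(a,(55,-40,15),S((334,130),178,211)),(a,(55,40,15),S((334,130),194,179)),(a,(12,0,135),S((334,130),150,71)),
(b,(-55,-40,15),S((212,135),95,222)),(b,(55,-40,15),S((212,135),204,191)),(b,(-55,40,15),S((212,135),64,187)),(b,(12,0,135),S((212,135),138,63))]
P=[(a,(-40,-100,0),S((296,185),67,272)),(a,(40,-100,0),S((296,185),165,285)),(a,(40,100,18),S((296,185),202,131)),
(b,(-40,-100,0),S((268,197),168,288)),(b,(40,-100,0),S((268,197),250,246)),(b,(-40,100,0),S((268,197),13,163))]
K=[(a,(-30,-95,0),S((176,268),1,219)),(a,(30,-95,0),S((176,268),58,258)),(a,(30,95,0),S((176,268),260,105)),
(b,(-30,95,6),S((272,332),58,43)),(b,(30,95,6),S((272,332),148,34)),(b,(-30,-95,0),S((272,332),107,288)),(b,(30,-95,0),S((272,332),210,273))]
if __name__=='__main__':
    fit(G,[.485,.354,0]);fit(P,[.556,.04,0]);fit(K,[.47,-.3,0])
    T=R.from_quat(telemetry.get_state()['orientation']).as_matrix();print(T)
    x=proj(cam('wrist'),[[.485,.354,0]]);print(x)
E
python3 f1.py
```

>>> send_path:
  moves:
    - [[-0.06,-0.022,0,0.16,0.085],[-0.12,-0.044,0,0.33,0.085],[-0.18,-0.066,0,0.49,0.085],[-0.24,-0.088,0,0.66,0.085],[-0.295,-0.11,0,0.82,0.085],[-0.346,-0.13,0,0.975,0.085],[-0.346,-0.13,0,0.975,0.085],[-0.346,-0.13,0,0.975,0.085]]

```text
time: 1.2
tool_pos: [0.4911, 0.3512, 0.2309]
orientation: [0.611, 0.792, -0.0, -0.0]
wrist_force: [0.3, 0.4, 0.9]
grip_width: 0.0852
grip_force: 0.0
```

```bash
cat > shot.py <<'E'
import sys
from h import *
import json
s=telemetry.get_state();im=imaging.read_camera('wrist')[:,:,::-1];n=sys.argv[1]
cv2.imwrite(f'pics/{n}.png',im);json.dump({k:np.array(s[k]).tolist() for k in('tool_pos','orientation')},open(f'pics/{n}.json','w'))
print(s['time'],np.round(s['tool_pos'],4),R.from_quat(s['orientation']).as_matrix().round(3).tolist(),s['qpos'].round(2))
E
python3 shot.py w1
```

```text
1.2 [0.4911 0.3512 0.2309] [[-0.253, 0.967, -0.001], [0.967, 0.253, 0.0], [0.0, -0.001, -1.0]] [-0.92  0.34  0.33  1.44 -0.11  1.37 -0.33]
```

View pics/w1.png

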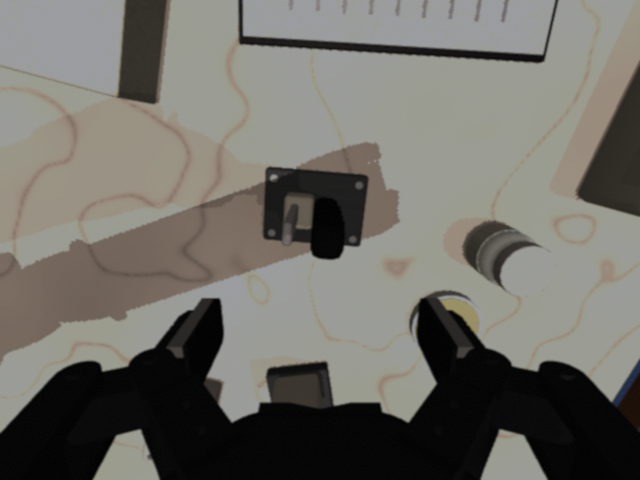

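```bash
python3 - <<'E'
import cv2
im=cv2.imread('pics/w1.png')[150:270,245:395]
cv2.imwrite('pics/w1c.png',cv2.convertScaleAbs(cv2.resize(im,None,fx=5,fy=5,interpolation=cv2.INTER_CUBIC),alpha=1.8,beta=20))
E
```

```text
(no output)
```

View pics/w1c.png

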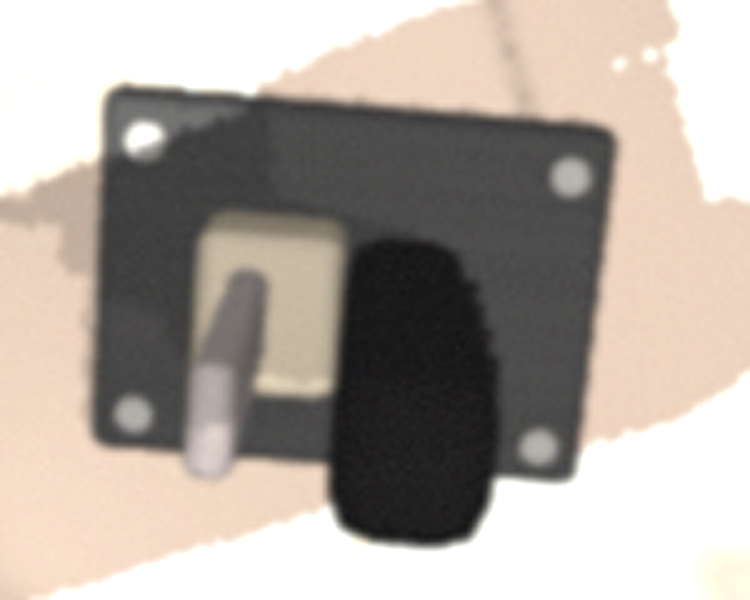

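The handgrip crop shows the plate corners at about (108,88), (613,130), (575,478) and (92,442). The grip top centre is at x≈413 and the trigger tip at (208,455). The plate is turned about 0.08 rad from my estimate, so I'll refit with all views.

```bash
cat > f2.py <<'E'
from f1 import *
import json
w=cam('wrist',json.load(open('pics/w1.json')))
q=lambda x,y:np.array([245+x/5-.4,150+y/5-.4])
W=[(w,(-55,40,15),q(108,88)),(w,(55,40,15),q(613,130)),(w,(55,-40,15),q(575,478)),(w,(-55,-40,15),q(92,442)),(w,(12,-13,135),q(413,543)),(w,(-20,-10,120),q(208,478))]
fit(W,[.485,.35,.2]);fit(W+G,[.485,.35,.2])
v=fit(W+[G[3],G[7]],[.485,.35,.2])
c,s=np.cos(v[2]),np.sin(v[2]);t=v[:2]+.0065*np.array([c,s]);print('squeeze',t)
a_,b_=cam('scene'),cam('side')
# heights from two views
print('grip top',tri([(w,q(413,505)),(a_,G[3][2]),(b_,G[7][2])]))
st=telemetry.get_state();T=R.from_quat(st['orientation']).as_matrix();d=np.append(t,.084)-st['tool_pos'];print('tool shift',T.T@d,'turn',np.arctan2(T[1,1],T[0,1])-v[2])
E
python3 f2.py
```

```text
[0.4857 0.3492 0.1749] res [[-1.1, -1.3], [2.2, -1.0], [0.8, 1.0], [-0.3, 0.5], [-0.7, 0.4], [0.2, 0.1]]
[0.4857 0.3492 0.1828] res [[-1.4, -1.0], [1.9, -1.5], [1.1, 0.6], [-0.0, 0.9], [-0.6, 0.3], [0.3, 0.3], [-1.0, -0.9], [-1.5, 0.6], [1.3, -1.4], [0.7, 0.5], [-1.4, 0.8], [1.6, 1.2], [-1.4, -1.8], [0.0, 0.1]]
[0.4856 0.3492 0.1755] res [[-1.2, -1.3], [2.1, -1.1], [0.8, 0.9], [-0.3, 0.5], [-0.8, 0.4], [0.2, 0.1], [0.6, 0.5], [0.0, 0.1]]
squeeze [0.49201079 0.35028505]
grip top (array([0.49749986, 0.34614462, 0.13836117]), [array([-0.8, -0.5]), array([-0.1,  0.1]), array([ 0.3, -0.2])])
tool shift [-0.00222758  0.00120486  0.14696016] turn 0.08210216945708676
```

>>> send_path:
  moves:
    - [[-0.002,0.001,0.03,0.08,0.085],[-0.002,0.001,0.075,0.08,0.085],[-0.002,0.001,0.115,0.08,0.085],[-0.002,0.001,0.147,0.08,0.085],[-0.002,0.001,0.147,0.08,0.085],[-0.002,0.001,0.147,0.08,0.062],[-0.002,0.001,0.147,0.08,0.055]]
  squeeze: 25

```text
time: 2.12
tool_pos: [0.4925, 0.3504, 0.0862]
orientation: [0.642, 0.767, 0.001, -0.001]
wrist_force: [-7.8, -1.2, 7.2]
grip_width: 0.0555
grip_force: 3.8
```

```bash
python3 shot.py w2
```

```text
2.125 [0.4925 0.3504 0.0862] [[-0.175, 0.985, -0.0], [0.985, 0.175, 0.002], [0.002, 0.0, -1.0]] [-0.91  0.46  0.32  1.63 -0.16  1.08 -0.37]
```

View pics/w2.png

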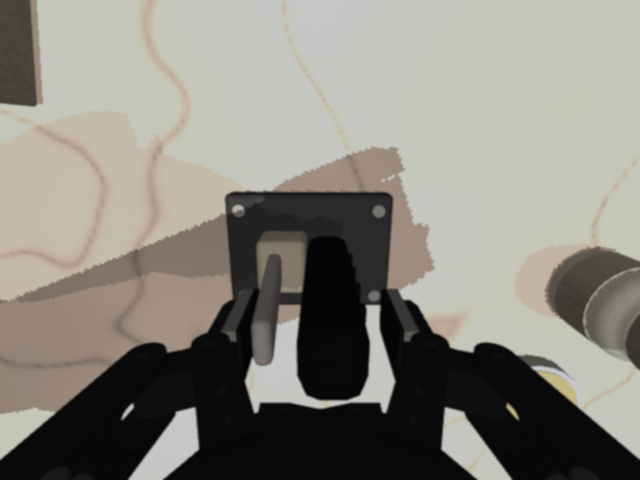

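The wrist view shows the fingers straddling trigger and grip squarely: trigger at (268,340) touching the left pad, grip at (333,340), plate level in the image. Now I'll squeeze.

>>> send_path:
  moves:
    - [[0,0,0,0,0.03],[0,0,0,0,0.03],[0,0,0,0,0.03],[0,0,0,0,0.03],[0,0,0,0,0.03],[0,0,0,0,0.03]]
  squeeze: 30

```text
time: 2.92
tool_pos: [0.4909, 0.3503, 0.0865]
orientation: [0.642, 0.767, -0.0, -0.002]
wrist_force: [-10.2, -3.1, 12.1]
grip_width: 0.0383
grip_force: 31.6
```

>>> send_path:
  moves:
    - [[0,0,0,0,0.03],[0,0,0,0,0.03],[0,0,0,0,0.03],[0,0,0,0,0.03]]
  squeeze: 50

```text
time: 3.42
tool_pos: [0.4912, 0.3504, 0.0866]
orientation: [0.642, 0.767, -0.0, -0.002]
wrist_force: [-8.7, -2.0, 12.1]
grip_width: 0.0375
grip_force: 53.1
```

```bash
python3 shot.py w3; python3 - <<'E'
import cv2,numpy as np
from workcell import env, imaging, telemetry
im=cv2.imread('pics/w3.png')[190:410,210:460]
sc=imaging.read_camera('side')[:,:,::-1][130:218,210:310]
a=cv2.resize(im,(500,440));b=cv2.resize(sc,(300,264),interpolation=cv2.INTER_CUBIC)
o=np.zeros((440,800,3),np.uint8);o[:,:500]=a;o[:264,500:]=b
cv2.imwrite('pics/w3c.png',cv2.convertScaleAbs(o,alpha=1.4))
E
```

```text
3.425 [0.4912 0.3504 0.0866] [[-0.175, 0.985, -0.003], [0.985, 0.175, 0.002], [0.002, -0.002, -1.0]] [-0.91  0.46  0.32  1.63 -0.16  1.08 -0.37]
```

View pics/w3c.png

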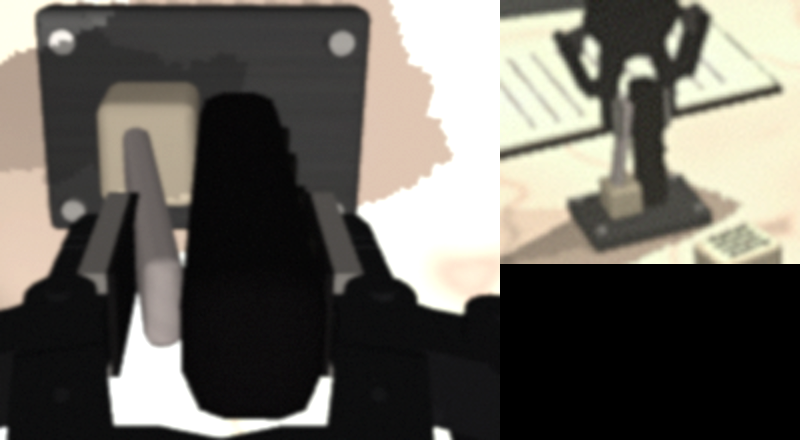

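The picture shows the trigger tipped against the grip with both pads loaded. The width is steady at 37.5 mm with 50 N on each pad and only about 9 N on the wrist, so the trigger is home. Next I'll release it and rise.

>>> send_path:
  moves:
    - [[0,0,0,0,0.085],[0,0,0,0,0.085],[0,0,0,0,0.085],[0,0,0,0,0.085],[0,0,-0.06,0,0.085],[0,0,-0.12,0,0.085],[0,0,-0.15,0,0.085],[0,0,-0.15,0,0.085]]
  squeeze: 40

```text
time: 4.53
tool_pos: [0.4946, 0.3499, 0.238]
orientation: [0.643, 0.766, 0.003, 0.001]
wrist_force: [0.2, 0.0, -0.1]
grip_width: 0.0849
grip_force: 0.0
```

```bash
python3 - <<'E'
from h import *
a,b=cam('scene'),cam('side')
for n,p,q in [('bottle',(297,415),(470,395)),('vial',(340,336),(411,321))]: print(n,plane(a,p,0).round(3),plane(b,q,0).round(3))
t=np.array([.4652,-.3531,.2])
s=telemetry.get_state();T=R.from_quat(s['orientation']).as_matrix();print(T.T@(t-s['tool_pos']),'turn',np.arctan2(T[1,1],T[0,1])+.085)
# trigger top now, released vs first picture
im=imaging.read_camera('side')[:,:,::-1];i0=cv2.imread('pics/side0.png')
d=cv2.absdiff(im,i0)[155:200,235:275].max(2);print('diff px',(d>25).sum())
E
```

```text
bottle [ 0.741 -0.394  0.   ] [ 0.726 -0.397  0.   ]
vial [ 0.701 -0.194  0.   ] [ 0.7   -0.192  0.   ]
[-0.68733404 -0.15135147  0.03488634] turn 0.25964160429486954
diff px 100
```

>>> send_path:
  moves:
    - [[-0.057,-0.0125,0,0.03,0.085],[-0.114,-0.025,0,0.06,0.085],[-0.171,-0.0376,0,0.09,0.085],[-0.229,-0.05,0,0.11,0.085],[-0.286,-0.063,0,0.13,0.085],[-0.343,-0.075,0,0.15,0.085],[-0.4,-0.088,0,0.17,0.085],[-0.457,-0.1005,0,0.19,0.085]]

```text
time: 5.58
tool_pos: [0.4726, -0.1199, 0.2331]
orientation: [0.713, 0.702, -0.001, -0.001]
wrist_force: [0.9, -1.0, 0.3]
grip_width: 0.0852
grip_force: 0.0
```

```bash
python3 - <<'E'
from h import *
t=np.array([.4652,-.3531,.2])
s=telemetry.get_state();T=R.from_quat(s['orientation']).as_matrix();print(T.T@(t-s['tool_pos']),'turn',np.arctan2(T[1,1],T[0,1])+.085,s['tool_pos'])
E
```

```text
[-0.23324228 -0.00372227  0.03310461] turn 0.06964994868568795 [ 0.47255546 -0.11994799  0.23313259]
```

>>> send_path:
  moves:
    - [[-0.05,-0.001,0,0.07,0.085],[-0.1,-0.002,0,0.07,0.085],[-0.15,-0.003,0,0.07,0.085],[-0.185,-0.004,0,0.07,0.085],[-0.185,-0.004,0,0.07,0.085],[-0.185,-0.004,0,0.07,0.085]]

```text
time: 6.32
tool_pos: [0.4666, -0.3024, 0.2332]
orientation: [0.736, 0.676, -0.0, -0.001]
wrist_force: [-0.4, 0.5, 0.2]
grip_width: 0.0849
grip_force: 0.0
```

```bash
python3 shot.py r1
```

```text
6.325 [ 0.4666 -0.3024  0.2332] [[0.085, 0.996, -0.002], [0.996, -0.085, 0.001], [0.001, -0.002, -1.0]] [-0.15  0.3   0.83  1.59 -0.22  1.36  0.63]
```

>>> send_path:
  moves:
    - [[-0.048,0,0.03,0,0.085],[-0.048,0,0.03,0,0.085],[-0.048,0,0.03,0,0.085]]

```text
time: 6.75
tool_pos: [0.4633, -0.3498, 0.2041]
orientation: [0.736, 0.677, 0.0, -0.0]
wrist_force: [0.7, 0.3, 0.9]
grip_width: 0.0852
grip_force: 0.0
```

```bash
python3 shot.py r2; python3 - <<'E'
import cv2,numpy as np
from workcell import env, imaging, telemetry
sc=imaging.read_camera('side')[:,:,::-1][150:215,220:290];s0=cv2.imread('pics/side0.png')[150:215,220:290]
o=np.zeros((600,800,3),np.uint8)
for i,n in enumerate(['r1','r2']):
    im=cv2.imread(f'pics/{n}.png')[140:400,235:415];o[:,i*300:i*300+270]=cv2.resize(im,None,fx=1.5,fy=1.5,interpolation=cv2.INTER_CUBIC)[:390].repeat(1,0) if 0 else cv2.resize(im,(270,390)).__class__((600,270,3),np.uint8)*0
    full=cv2.imread(f'pics/{n}.png')
    o[i*300:i*300+300,:500]=cv2.resize(full[100:400,70:570],(500,300))
o[:260,510:790]=cv2.resize(s0,(280,260));o[300:560,510:790]=cv2.resize(sc,(280,260))
cv2.imwrite('pics/r12.png',o)
E
```

```text
6.75 [ 0.4633 -0.3498  0.2041] [[0.084, 0.997, -0.0], [0.997, -0.084, 0.001], [0.001, -0.0, -1.0]] [-0.04  0.38  0.83  1.57 -0.29  1.32  0.75]
```

View pics/r12.png

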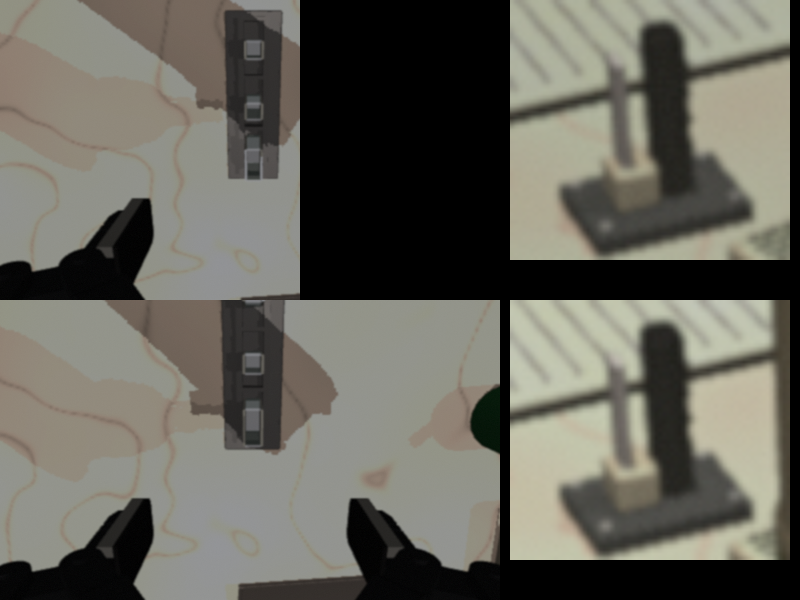

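The side crops show the trigger sprung back to its original place. The rack is aligned with the tool, and the long cell is at about wrist pixel (324,226) in r2 and (324,255) in r1. I'll zoom both for the rim corners.

```bash
python3 - <<'E'
import cv2,numpy as np
a=cv2.imread('pics/r1.png')[215:295,285:365];b=cv2.imread('pics/r2.png')[190:270,285:365]
o=np.hstack([cv2.resize(i,None,fx=5,fy=5,interpolation=cv2.INTER_CUBIC) for i in(a,b)])
cv2.imwrite('pics/rz.png',cv2.convertScaleAbs(o,alpha=1.4))
E
```

```text
(no output)
```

View pics/rz.png

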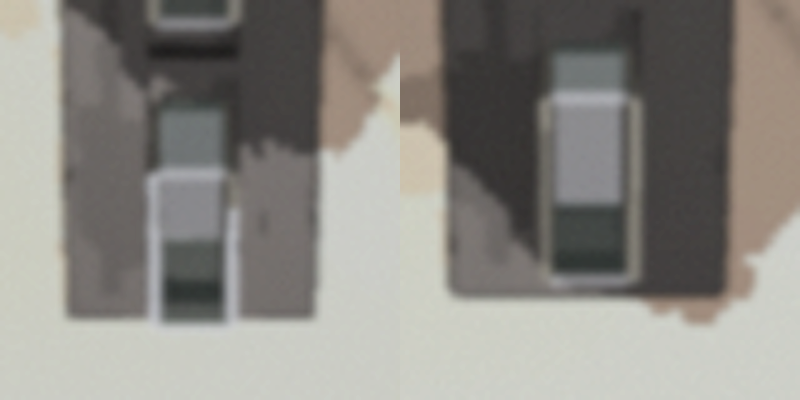

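```bash
cat > f3.py <<'E'
from f1 import *
import json
c1,c2=[cam('wrist',json.load(open(f'pics/r{i}.json'))) for i in(1,2)]
q1=lambda x,y:np.array([285+x/5-.4,215+y/5-.4]);q2=lambda x,y:np.array([285+x/5-.4,190+y/5-.4])
W=[];H=[]
for c,q,l,r,t,b in((c1,q1,148,239,170,322),(c2,q2,139,241,92,285)):
    W+=[(c,(-9,17.5,56),q(l,t)),(c,(9,17.5,56),q(r,t)),(c,(-9,-17.5,56),q(l,b)),(c,(9,-17.5,56),q(r,b))]
v=fit(W,[.465,-.353,-.085])
for i in range(4): print('rim corner',*tri([(W[i][0],W[i][2]),(W[i+4][0],W[i+4][2])]))
k=fit(K,[.47,-.3,0])
# rack end edge & sides, z=6: r2
B=[(c2,(-30,-95,6),q2(48,297)),(c2,(30,-95,6),q2(325,297)),(c1,(-30,-95,6),q1(66,320)),(c1,(30,-95,6),q1(315,320))]
fit(B,[.47,-.3,-.085])
g=(-.0,-57); print('cell vs rack bay', v)
st=telemetry.get_state();T=R.from_quat(st['orientation']).as_matrix();d=np.append(v[:2],.026)-st['tool_pos'];print('shift',T.T@d,'turn',np.arctan2(T[1,1],T[0,1])-v[2])
E
python3 f3.py
```

```text
[ 0.4657 -0.3542 -0.0808] res [[0.1, -0.2], [-0.2, -0.3], [0.3, 1.3], [-0.5, 1.3], [0.1, 0.2], [0.1, 0.1], [0.4, -0.8], [-0.3, -0.8]]
rim corner [ 0.45822457 -0.33524636  0.05885172] [array([ 0., -0.]), array([-0.,  0.])]
rim corner [ 0.47614881 -0.33672652  0.05889511] [array([-0.2, -0. ]), array([0.2, 0. ])]
rim corner [ 0.45394635 -0.37835768  0.03585338] [array([-0.,  0.]), array([ 0., -0.])]
rim corner [ 0.47386642 -0.38001198  0.03586098] [array([-0.1, -0. ]), array([0.1, 0. ])]
[ 0.47   -0.2963 -0.0849] res [[-0.3, -0.6], [0.1, 0.6], [1.0, 0.3], [-0.8, -0.5], [-0.1, -1.7], [-0.3, 1.0], [0.6, 0.4]]
[ 0.4703 -0.2973 -0.083 ] res [[-0.2, 0.0], [0.3, 0.0], [-0.2, -0.0], [0.1, -0.0]]
cell vs rack bay [ 0.46573452 -0.35417277 -0.08079459]
shift [-0.00460245  0.00203508  0.17876578] turn -0.0016076456406558526
```

The two-view rim height is 58.8 mm (expected 56), and the cell centre (0.4657, −0.3542) matches the rack's end bay. Next I'll descend over it.

>>> send_path:
  moves:
    - [[-0.005,0.002,0.04,0,0.085],[-0.005,0.002,0.09,0,0.085],[-0.005,0.002,0.13,0,0.085],[-0.005,0.002,0.16,0,0.085],[-0.005,0.002,0.174,0,0.085],[-0.005,0.002,0.174,0,0.085]]

```text
time: 7.6
tool_pos: [0.4648, -0.3555, 0.0304]
orientation: [0.736, 0.677, 0.0, -0.0]
wrist_force: [0.5, -0.4, 1.1]
grip_width: 0.085
grip_force: 0.0
```

```bash
python3 - <<'E'
from h import *
v=[.4657,-.3542,-.083]
st=telemetry.get_state();T=R.from_quat(st['orientation']).as_matrix();d=np.append(v[:2],.027)-st['tool_pos'];print('shift',T.T@d,'turn',np.arctan2(T[1,1],T[0,1])-v[2],T.round(4).tolist())
E
```

```text
shift [0.00132823 0.00083425 0.00335347] turn -0.0007373937786562534 [[0.0836, 0.9965, -0.0003], [0.9965, -0.0836, 0.0005], [0.0004, -0.0003, -1.0]]
```

>>> send_path:
  moves:
    - [[0.001,0.001,0.003,0,0.085],[0.001,0.001,0.003,0,0.04],[0.001,0.001,0.003,0,0.026],[0.001,0.001,0.003,0,0.022],[0.001,0.001,0.003,0,0.022]]
  squeeze: 30

```text
time: 8.22
tool_pos: [0.4654, -0.3553, 0.0274]
orientation: [0.737, 0.676, -0.0, 0.0]
wrist_force: [0.2, 0.0, -0.7]
grip_width: 0.022
grip_force: 0.0
```

>>> send_path:
  moves:
    - [[0,0,0,0,0.019],[0,0,0,0,0.017],[0,0,0,0,0.01],[0,0,0,0,0.01],[0,0,0,0,0.01],[0,0,0,0,0.01]]
  squeeze: 30

```text
time: 8.98
tool_pos: [0.4655, -0.3554, 0.0274]
orientation: [0.737, 0.676, -0.0, 0.0]
wrist_force: [0.4, 0.2, 1.9]
grip_width: 0.0173
grip_force: 29.5
```

>>> send_path:
  moves:
    - [[0,0,-0.02,0,0.01],[0,0,-0.05,0,0.01],[0,0,-0.1,0,0.01],[0,0,-0.15,0,0.01],[0,0,-0.19,0,0.01],[0,0,-0.2,0,0.01]]
  squeeze: 30

```text
time: 9.72
tool_pos: [0.4658, -0.3565, 0.2314]
orientation: [0.737, 0.676, 0.001, 0.002]
wrist_force: [-1.1, 0.2, -1.9]
grip_width: 0.0179
grip_force: 30.4
```

>>> send_path:
  moves:
    - [[0.04,0.01,0,-0.06,0.01],[0.09,0.022,0,-0.12,0.01],[0.14,0.035,0,-0.18,0.01],[0.19,0.047,0,-0.24,0.01],[0.24,0.06,0,-0.3,0.01],[0.29,0.072,0,-0.37,0.01],[0.33,0.08,0,-0.43,0.01],[0.346,0.085,0,-0.475,0.01]]

```text
time: 10.72
tool_pos: [0.5793, -0.0145, 0.2266]
orientation: [0.554, 0.832, -0.0, -0.001]
wrist_force: [0.3, -0.2, 0.1]
grip_width: 0.0173
grip_force: 30.3
```

>>> send_path:
  moves:
    - [[0,0,0,0,0.01],[0,0,0,0,0.01]]

```text
time: 10.98
tool_pos: [0.5789, -0.0203, 0.2273]
orientation: [0.558, 0.83, -0.001, 0.0]
wrist_force: [0.6, -0.4, 0.3]
grip_width: 0.0174
grip_force: 30.3
```

```bash
python3 shot.py p1; python3 - <<'E'
from h import *
for n in['scene','side']:cv2.imwrite(f'pics/{n}_p1.png',imaging.read_camera(n)[:,:,::-1])
E
```

```text
10.975 [ 0.5789 -0.0203  0.2273] [[-0.376, 0.926, -0.0], [0.926, 0.376, -0.001], [-0.001, -0.001, -1.0]] [-0.51  0.32  0.63  1.53 -0.19  1.35  0.52]
```

View pics/p1.png

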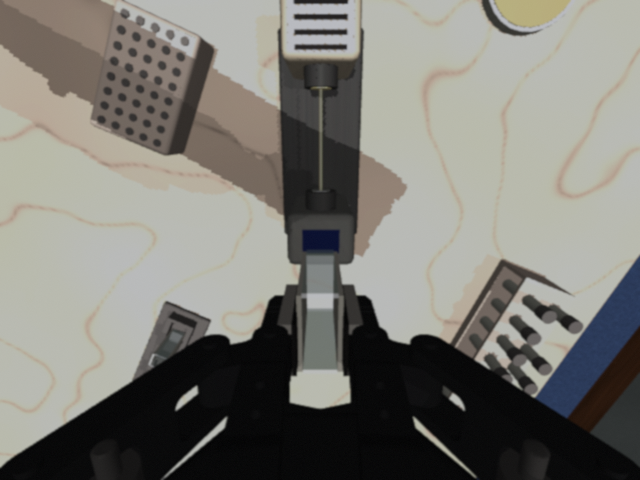

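The wrist view shows the beam running from (322,88) to (321,190) between the lamp snout (row ~95) and the detector snout (row ~190). The cell is gripped straight, centred near column 321, with only the fingers on its side faces. From here I measure numerically.

```bash
python3 - <<'E'
from h import *
import json
im=cv2.imread('pics/p1.png').astype(int);g=im.sum(2)//3
print('beam col',[(r,round(float(np.average(np.arange(314,330),weights=np.clip(g[r,314:330]-g[r,314:330].min()-15,0,None)+1e-9)),2)) for r in range(100,188,8)])
print('col321',[(r,g[r,321],g[r,312],g[r,330]) for r in list(range(60,102,2))+list(range(180,258,2))])
for r in (125,145,165): print('row',r,g[r,272:292].tolist(),g[r,350:370].tolist())
for r in (195,203,225,235): print('row',r,g[r,282:312].tolist(),g[r,330:362].tolist())
for r in (78,86): print('row',r,g[r,298:345].tolist())
for r in (315,330,345,360): print('cell row',r,g[r,285:360].tolist())
E
```

```text
beam col [(100, 320.04), (108, 320.23), (116, 320.1), (124, 320.09), (132, 322.45), (140, 320.36), (148, 320.38), (156, 320.38), (164, 320.4), (172, 320.37), (180, 320.4)]
col321 [(60, np.int64(75), np.int64(78), np.int64(77)), (62, np.int64(54), np.int64(54), np.int64(55)), (64, np.int64(63), np.int64(50), np.int64(48)), (66, np.int64(69), np.int64(52), np.int64(51)), (68, np.int64(71), np.int64(53), np.int64(52)), (70, np.int64(71), np.int64(53), np.int64(51)), (72, np.int64(70), np.int64(53), np.int64(50)), (74, np.int64(70), np.int64(53), np.int64(51)), (76, np.int64(70), np.int64(53), np.int64(52)), (78, np.int64(69), np.int64(54), np.int64(52)), (80, np.int64(70), np.int64(54), np.int64(52)), (82, np.int64(71), np.int64(52), np.int64(51)), (84, np.int64(69), np.int64(52), np.int64(51)), (86, np.int64(83), np.int64(51), np.int64(38)), (88, np.int64(98), np.int64(70), np.int64(60)), (90, np.int64(98), np.int64(41), np.int64(39)), (92, np.int64(95), np.int64(39), np.int64(39)), (94, np.int64(95), np.int64(40), np.int64(39)), (96, np.int64(95), np.int64(53), np.int64(47)), (98, np.
[... 4663 characters left out ...]
67, 79, 76, 59, 34, 14, 10, 8, 7, 7, 6]
cell row 345 [8, 8, 6, 7, 8, 6, 6, 11, 13, 14, 12, 18, 48, 84, 102, 104, 97, 76, 64, 79, 102, 114, 116, 116, 114, 115, 116, 116, 114, 115, 114, 115, 115, 115, 115, 115, 115, 116, 115, 115, 115, 115, 114, 115, 114, 115, 115, 115, 114, 107, 84, 63, 69, 90, 103, 104, 92, 61, 27, 11, 11, 13, 13, 12, 6, 6, 6, 7, 8, 6, 10, 9, 7, 9, 6]
cell row 360 [7, 6, 7, 7, 5, 6, 8, 10, 11, 11, 10, 13, 42, 80, 100, 104, 99, 90, 91, 105, 112, 115, 115, 114, 114, 115, 114, 114, 114, 115, 114, 114, 114, 114, 115, 115, 115, 115, 115, 114, 114, 115, 114, 115, 116, 114, 114, 115, 115, 114, 107, 91, 87, 97, 103, 102, 84, 52, 20, 9, 11, 12, 12, 7, 6, 6, 8, 6, 8, 8, 4, 5, 6, 8, 6]
```

```bash
cat > f4.py <<'E'
from f1 import *
import json
c=cam('wrist',json.load(open('pics/p1.json')))
W=[(c,(0,40,98),(320.4,87)),(c,(0,-40,97),(320.4,191)),(c,(0,55,110),(320.4,61.5)),(c,(0,-55,110),(320.4,214)),(c,(0,0,85),(320.4,140)),
(c,(-40,35,18),(280.7,125)),(c,(40,35,18),(360.2,125)),(c,(-40,-15,18),(282,165)),(c,(40,-15,18),(359.3,165))]
W5=W[:4]
v=fit(W5,[.5525,.0473,.39]);
v2=fit(W5+P,[.5525,.0473,.39])
print('beam heights check',[tri([(c,(320.4,87)),(cam('scene'),(0,0))])[0].round(1)[2]] and '')
for l,p in [((-40,18),(280.7,125)),((40,18),(360.2,125)),((-40,18),(282,165)),((40,18),(359.3,165))]:
    X=plane(c,p,.018)[:2]-v[:2];print('base local',R.from_euler('z',-v[2]).as_matrix()[:2,:2]@X)
# cell in hand: rim at z = tcp+~.029
st=json.load(open('pics/p1.json'))
T=R.from_quat(st['orientation']).as_matrix();print('tool y angle',np.arctan2(T[1,1],T[0,1]))
rim=st['tool_pos'][2]+.0288
im=cv2.imread('pics/p1.png').astype(int).sum(2)//3
print('cell cols',[(r,im[r,318]) for r in range(246,380,3)])
for p in [(297,330),(342,330),(320,370)]: print(T.T@(plane(c,p,rim)-st['tool_pos']))
E
python3 f4.py
```

```text
[0.5532 0.044  0.3876] res [[-0.0, -0.6], [-0.0, 2.2], [0.0, -1.0], [0.0, 0.8]]
[0.5531 0.0444 0.3885] res [[-0.0, -1.1], [0.1, 1.8], [0.0, -1.5], [0.1, 0.4], [-1.0, 1.3], [-0.1, 1.5], [0.2, -0.7], [0.2, 1.4], [1.3, 0.9], [-0.6, -0.1]]
beam heights check 
base local [-0.03930173  0.01466832]
base local [0.03964468 0.01461499]
base local [-0.03934145 -0.02428522]
base local [ 0.04009734 -0.02433353]
tool y angle 0.385943869402169
cell cols [(246, np.int64(26)), (249, np.int64(35)), (252, np.int64(50)), (255, np.int64(90)), (258, np.int64(111)), (261, np.int64(111)), (264, np.int64(120)), (267, np.int64(132)), (270, np.int64(132)), (273, np.int64(133)), (276, np.int64(132)), (279, np.int64(132)), (282, np.int64(131)), (285, np.int64(132)), (288, np.int64(132)), (291, np.int64(132)), (294, np.int64(180)), (297, np.int64(186)), (300, np.int64(185)), (303, np.int64(185)), (306, np.int64(185)), (309, np.int64(141)), (312, np.int64(117)), (315, np.int64(115)), (318, np.int64(115)), (321, np.int64(115)), (324, np.int64(116)), (327, np.int64(115)), (330, np.int64(115)), (333, np.int64(115)), (336, np.int64(115)), (339, np.int64(115)), (342, np.int64(115)), (345, np.int64(115)), (348, np.int64(115)), (351, np.int64(115)), (354, np.int64(114)), (357, np.int64(115)), (360, np.int64(114)), (363, np.int64(115)), (366, np.int64(114)), (369, np.int64(145)), (372, np.int64(185)), (375, np.int64(181)), (378, np.int64(181))]
[ 0.0031269  -0.00879984 -0.02879619]
[ 0.00315036  0.00864682 -0.02880913]
[-0.01537804  0.00014075 -0.02878692]
```

```bash
cat >> f4.py <<'E'
print('---')
for p in [(320,292.5),(320,309),(320,367.5),(320,371)]:
    for h in(.0288,.027): print(p,h,(T.T@(plane(c,p,st['tool_pos'][2]+h)-st['tool_pos'])).round(4)[0])
# scene/side: predicted rim / bottom corners of cell in hand for checking
for off in(0,.001,.002):
  for n in('scene','side'):
    cc=cam(n);print(n,off,[proj(cc,np.array(st['tool_pos'])+T@np.array([off+sx,sy,-h]))[0].round(1).tolist() for sx,sy,h in((.018,0,-.0214),(-.018,0,-.0214),(-.018,0,.0286))])
v=[.5532,.0442,.388]
s=telemetry.get_state();T=R.from_quat(s['orientation']).as_matrix()
b=np.array([-np.sin(v[2]),np.cos(v[2])]);t=np.append(np.array(v[:2])-.001*b,.0814)
print('shift',T.T@(t-s['tool_pos']),'turn',np.arctan2(T[1,1],T[0,1])-v[2])
E
python3 f4.py | sed -n '/---/,$p'
```

```text
---
(320, 292.5) 0.0288 0.0192
(320, 292.5) 0.027 0.0183
(320, 309) 0.0288 0.0123
(320, 309) 0.027 0.0113
(320, 367.5) 0.0288 -0.0142
(320, 367.5) 0.027 -0.0156
(320, 371) 0.0288 -0.0159
(320, 371) 0.027 -0.0173
scene 0 [[338.7, 192.1], [335.6, 200.4], [336.0, 179.6]]
side 0 [[324.3, 196.4], [335.5, 203.6], [335.7, 181.7]]
scene 0.001 [[338.8, 191.9], [335.7, 200.2], [336.0, 179.4]]
side 0.001 [[324.0, 196.2], [335.2, 203.4], [335.4, 181.5]]
scene 0.002 [[338.9, 191.6], [335.8, 199.9], [336.1, 179.2]]
side 0.002 [[323.7, 196.0], [334.8, 203.2], [335.1, 181.3]]
shift [6.80550193e-02 1.11979110e-04 1.46058437e-01] turn -0.0013016676177178832
```

The cell centre is about 1 mm ahead of the tool axis and square to it. Next: over the gap, then straight down.

>>> send_path:
  moves:
    - [[0.035,0,0,0,0.01],[0.067,0,0,0,0.01],[0.067,0,0,0,0.01],[0.067,0,0.03,0,0.01],[0.067,0,0.07,0,0.01],[0.067,0,0.11,0,0.01],[0.067,0,0.135,0,0.01],[0.067,0,0.143,0,0.01]]

```text
time: 12.12
tool_pos: [0.5531, 0.0425, 0.0829]
orientation: [0.558, 0.83, -0.001, -0.001]
wrist_force: [-0.6, 0.3, 0.0]
grip_width: 0.0174
grip_force: 30.4
```

>>> send_path:
  moves:
    - [[0,0,0,0,0.01],[0,0,0,0,0.01],[0,0,0,0,0.01]]

```text
time: 12.5
tool_pos: [0.5547, 0.0442, 0.0854]
orientation: [0.557, 0.831, 0.001, 0.001]
wrist_force: [-0.8, -0.1, -0.6]
grip_width: 0.0174
grip_force: 30.4
```

```bash
python3 shot.py q1; python3 f4.py | tail -1
python3 - <<'E'
from h import *
im=cv2.imread('pics/q1.png').astype(int);g=im.sum(2)//3
for r in (60,80,100,120,140,160,180,200,220,240): print(r,g[r,290:352:2].tolist())
print([(r,g[r,312],g[r,320],g[r,328]) for r in range(30,300,6)])
E
```

```text
12.5 [0.5547 0.0442 0.0854] [[-0.38, 0.925, 0.002], [0.925, 0.38, 0.0], [-0.0, 0.002, -1.0]] [-0.59  0.39  0.57  1.77 -0.24  1.05  0.45]
shift [-0.00060045 -0.00129507  0.00376049] turn 0.002108961302920709
60 [190, 190, 190, 190, 191, 190, 190, 190, 189, 190, 190, 190, 190, 190, 190, 189, 190, 190, 190, 189, 191, 190, 190, 190, 190, 191, 190, 190, 191, 190, 190]
80 [46, 45, 47, 45, 45, 45, 45, 47, 46, 46, 45, 45, 44, 46, 47, 50, 49, 50, 50, 49, 47, 45, 46, 48, 48, 49, 49, 47, 45, 46, 45]
100 [200, 199, 200, 200, 200, 200, 200, 200, 200, 200, 201, 200, 200, 200, 200, 199, 201, 200, 200, 200, 200, 200, 200, 199, 200, 200, 200, 200, 199, 200, 200]
120 [198, 200, 200, 199, 200, 197, 190, 174, 159, 188, 199, 200, 200, 197, 184, 175, 197, 200, 200, 200, 199, 192, 184, 163, 154, 187,
[... 2442 characters left out ...]
np.int64(40), np.int64(41), np.int64(39)), (222, np.int64(40), np.int64(39), np.int64(40)), (228, np.int64(35), np.int64(56), np.int64(34)), (234, np.int64(34), np.int64(55), np.int64(33)), (240, np.int64(34), np.int64(55), np.int64(34)), (246, np.int64(34), np.int64(53), np.int64(38)), (252, np.int64(59), np.int64(71), np.int64(60)), (258, np.int64(114), np.int64(118), np.int64(114)), (264, np.int64(113), np.int64(118), np.int64(114)), (270, np.int64(114), np.int64(118), np.int64(114)), (276, np.int64(113), np.int64(118), np.int64(114)), (282, np.int64(113), np.int64(119), np.int64(114)), (288, np.int64(114), np.int64(118), np.int64(113)), (294, np.int64(164), np.int64(166), np.int64(165))]
```

```bash
cat > avg.py <<'E'
from h import *
import sys
P=[];B=[];C=[];Th=[]
c=None
for i in range(10):
    s=telemetry.get_state();im=imaging.read_camera('wrist').astype(int).sum(2)/3
    T=R.from_quat(s['orientation']).as_matrix();P.append(s['tool_pos']);Th.append([np.arctan2(T[1,1],T[0,1]),T[0,2],T[1,2]])
    w=np.clip(im[230:246,306:334]-45,0,None);B.append((w.sum(0)@np.arange(306,334))/w.sum())
    C.append(np.abs(np.diff(im[330,288:352])).argmax())
P=np.array(P);m=P.mean(0);print('pos',m.round(4),'sd',P.std(0).round(4),'beamcol',np.mean(B).round(2),np.std(B).round(2),'ang',np.mean(Th,0).round(4))
v=[.5532,.0442,.388];a=np.mean(Th,0)[0]
b=np.array([-np.sin(v[2]),np.cos(v[2])]);t=np.append(np.array(v[:2])-.001*b,.0814)
d=t-m;print('shift x',d[:2]@[-np.sin(a),np.cos(a)],'y',d[:2]@[np.cos(a),np.sin(a)],'z',-d[2],'turn',a-v[2])
print(telemetry.get_state()['time'],telemetry.get_state()['wrist_force'],telemetry.get_state()['grip_force'])
E
python3 avg.py
```

```text
pos [0.5541 0.0443 0.0846] sd [0.0002 0.     0.0003] beamcol 317.94 0.4 ang [3.901e-01 4.000e-04 1.000e-04]
shift x -0.0007246079709562064 y -0.0009086961299626579 z 0.0031775478765033727 turn 0.002148981607143885
13.05 [-0.80771472  0.62459071 -0.31418244] 30.362437963485718
```

>>> send_path:
  moves:
    - [[-0.0007,-0.0009,0.003,0.002,0.01],[-0.0007,-0.0009,0.003,0.002,0.01],[-0.0007,-0.0009,0.003,0.002,0.01],[-0.0007,-0.0009,0.003,0.002,0.01]]

```text
time: 13.55
tool_pos: [0.5534, 0.0433, 0.0813]
orientation: [0.557, 0.83, -0.0, -0.0]
wrist_force: [-0.0, -0.4, -0.6]
grip_width: 0.0175
grip_force: 30.4
```

```bash
python3 avg.py; python3 - <<'E'
from h import *
# rim height in hand from the static views: long bright cell edges; compare before/after with template from predicted position
s=telemetry.get_state();T=R.from_quat(s['orientation']).as_matrix()
for n in('scene','side'):
    c=cam(n);im=imaging.read_camera(n);cv2.imwrite(f'pics/{n}_q.png',im[:,:,::-1]);g=im.astype(int).sum(2)//3
    for k in(-.018,.018):
        t,b=[proj(c,s['tool_pos']+T@np.array([.001+k,0,-h]))[0] for h in(.0286,-.0214)]
        x=int(round(t[0]));print(n,k,'top',t.round(1),'bot',b.round(1),[(r,int(g[r,x])) for r in range(int(t[1])-6,int(b[1])+8)])
E
```

```text
pos [0.5534 0.0432 0.0813] sd [0. 0. 0.] beamcol 320.18 0.02 ang [ 0.3881 -0.     -0.    ]
shift x -1.8932898576496706e-05 y 0.00014447283115822334 z -9.43777264592327e-05 turn 7.066104711284105e-05
14.05 [ 0.74300011  0.02988457 -1.36427701] 30.36189615726471
scene -0.018 top [340.8 220.7] bot [340.4 238.2] [(214, 50), (215, 52), (216, 53), (217, 52), (218, 53), (219, 59), (220, 72), (221, 75), (222, 68), (223, 68), (224, 71), (225, 73), (226, 73), (227, 73), (228, 75), (229, 81), (230, 75), (231, 70), (232, 62), (233, 43), (234, 38), (235, 39), (236, 39), (237, 41), (238, 62), (239, 75), (240, 74), (241, 72), (242, 62), (243, 48), (244, 43), (245, 43)]
scene 0.018 top [343.5 212.7] bot [343.  229.9] [(206, 71), (207, 68), (208, 65), (209, 52), (210, 35), (211, 31), (212, 44), (213, 53), (214, 62), (215, 69), (216, 69), (217, 70), (218, 68), (219, 63), (220, 71), (221, 75), (222, 75), (223, 75), (224, 70), (225, 66), (226, 66), (22
[... 222 characters left out ...]
(228, 102), (229, 97), (230, 92), (231, 89), (232, 91), (233, 90), (234, 88), (235, 88), (236, 91), (237, 98), (238, 99), (239, 97), (240, 90), (241, 89), (242, 92), (243, 104), (244, 113), (245, 112), (246, 93), (247, 72), (248, 55), (249, 51), (250, 49), (251, 52), (252, 50), (253, 50), (254, 52)]
side 0.018 top [304.9 221.1] bot [305.3 239.8] [(215, 30), (216, 33), (217, 31), (218, 31), (219, 30), (220, 33), (221, 36), (222, 32), (223, 33), (224, 33), (225, 32), (226, 36), (227, 37), (228, 36), (229, 38), (230, 36), (231, 38), (232, 35), (233, 39), (234, 38), (235, 38), (236, 37), (237, 47), (238, 63), (239, 77), (240, 80), (241, 84), (242, 84), (243, 76), (244, 67), (245, 56), (246, 51)]
```

Cell is in place: beam column 320.2 against cell centre 319.7 (about 0.2 mm), predicted rim and base match the static views, and the arm is still. I'll hand in.

```bash
python3 -c "
from workcell import env, imaging, telemetry
print(env.close_job())"
```

```text
the job is handed in; nothing more can be done
None
```

I squeezed the trigger fully home and it sprang back. The long cell is now held by its frosted sides, upright and still, centred in the beam to within about 1 mm by my measurements, and the job was handed in at about 14 s; no verdict was printed.

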